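Slide the disc carton home between wet rails

ROBOT

A 6-joint arm with a two-finger parallel gripper is mounted at the origin on the work surface. World frame = base frame: x ahead of the robot, y to its left, z up, the work surface at z = 0. Lengths are in m, angles in degrees, forces in N, time in s.
With the tool pointing down it reaches from about 0.3 to 0.75 m from the base axis. Payload 8.5 kg.
Tool frame: the origin (TCP) lies midway between the tips of the shut fingers; the grasp point (between the pads) lies 19 mm behind it (env.tcp_to_grasp is the z of the grasp point in the tool frame, in m); z points along the fingers, y is the line along which they close (so a half turn about z gives the same grasp; the last joint's range is limited). The gripper opens to 85 mm and grips with 20 to 120 N. Pads are 22 mm wide; open, the fingers measure 114 mm over their backs; the gripper's body (76 mm by 85 mm) begins 54 mm behind the grasp point. The pads swing forward as they close: fully open they stand 13 mm farther back than shut.
Start: joints at [63.409, 21.807, 74.336, -0, 83.858, -12.336], TCP at [0.135, 0.533, 0.231] pointing down, gripper open.
Joint ranges: [-178.18, 178.18], [-50.72, 133.34], [12.68, 142.11], [-81.47, 261.47], [9.98, 163.14], [-165.26, 165.26]. Speed limits (degrees/s): [136.94, 136.94, 180, 180, 180, 180].

INTERFACE

Orientations are given as a 3x3 rotation matrix whose columns are the frame's x, y, z axes.
In Python, from rig import env, imaging, job, models gives the robot as it stands. The module is installed in compiled form; this text tells all that it offers.
- The arm moves only by the tool jog_arm, never from a script. Its argument "plan" is text: rows parted by semicolons, each of 7 numbers parted by spaces: the turn, a rotation vector about the tool's x, y, z in degrees, then the shift along the tool's x, y, z in cm, then the closure in counts, from 0 (fully open) to 255 (shut). In form: rx ry rz x y z claw; .... A call has 1 to 10 rows; each row shifts and turns the commanded pose from where the row before left it, along the tool's axes as they then stand; what a row does not reach is not made up. A row lasts 1/12 s, in which the tool goes at most 41.7 mm and 7.16 degrees, less where a joint would pass 70% of its speed; a pose out of reach is approached as far as the arm can. A call with a gripper value outside its range is refused whole. The fingers move at their own pace and stop on an object; "grip_force" is the grip in N (left out, the last holds). Time passes only in rows, so rows that do not move let the fingers close. It gives the time, the measured TCP pose, the force, the opening and the grip force at its end, in the units of the state.
- env.observe(): the state, without advancing time (a new reading comes with each control period).
- imaging.get_image(name): name is "scene" or "side" or "wrist"; returns a dict with "pixels" (384x512x3 uint8, red, green, blue), "depth" (384x512 float32, m along the optical axis (not along the pixel's ray), 0 where there is no reading), "fov_y" (degrees; the focal length in pixels is half the picture's height over the tangent of half this angle, whatever the lens; pixels are square), "cx", "cy" (the principal point, pixels), "world_from_camera" (4x4, takes a point from camera to world coordinates). Camera axes: x right, y down, z forward; pixel columns grow to the right and rows downward; lengths in m; the calibration is good to about 2 mm. A picture is of the moment at which its call begins.
- job.close_job(): hands the job in; it is judged then, once.
Trained networks look in the newest picture that a camera, given by its name, has taken for a name from the list of things; names that differ only in an ending like _2 or _b are one class to them, and where a whole thing is asked for, a point or a joint stands for the part that bears it (a point fixed in the world has none). Each returns a list of dicts, best first, with "confidence" (0 to 1); they miss things now and then, are a little off and sometimes report something else, mostly with a low value. They report only what shows in the picture. A call takes as long as a camera call. They do not tell look-alikes from the thing itself.
- models.outline_of(camera, query): "region" (384x512 bool, what is visible of it) and "bbox" ([centre column, centre row, width, height] in pixels, round what is visible of it).
- models.tip_of(camera, query): "at" ([column, row] in pixels: a listed point, or the origin of a listed thing).
The state is a dict: "time_s": time; "q": joint angles; "qvel": joint speeds; "joint_efforts": joint torques, N m; "position": TCP position; "tool_rot": TCP orientation; "ft_force": force on the tool from outside, world axes, zero at the start; "wrist_torque": the same for the moment, N m; "grip_width": finger opening in m; "gripper_force": force on a finger pad.
Only numpy, scipy, OpenCV 4.12 (cv2) and the standard library are available. Lean on these libraries where they do the work, as an engineer would, in place of code of your own. Each camera call takes 0.05 s, during which the arm holds its last target. There are 200 camera calls.

TASK

Push the cardboard carton of grinding discs into the lane between the two low angle-iron guide rails, in at the open end, until it sits fully home, square against the stop block at the far end. The rails have just been primed and are still wet, so neither the carton nor you may touch either of them. Only push: keep the carton flat on the bench, never lifting or tipping it, leave the other things on the bench where they are, and come away from the carton when it is home.

Things in the scene. Friction and masses are not known exactly. Their poses are not given: they have to be found in the camera images.
- carton: Closed rigid cardboard carton with paper tape, 110 mm long (its x), 96 mm wide (its y), 60 mm tall, 0.4 to 0.8 kg, loose on the bench. Origin at the centre of its underside, z up. It starts before the lane's open mouth, up to 25 mm off the lane's centre line and turned up to 0.3 rad out of line, its x roughly down the lane.
- lane: The fixed lane. Origin on the bench in the middle of its open mouth, x down the lane to the stop, y to the left, z up. Rails run from x = 0 to 250 mm, 120 mm clear width (y = -60 to +60 mm). The stop is a dark steel block, 35 mm tall, 25 mm thick, 170 mm wide, its face at x = 250 mm: the carton is home with its centre at x = 195 mm. The lane's floor is the bench.
- rail_l: Left guide rail (y > 0 in the lane's frame), grey primed angle iron, its upright wall 5 mm thick and 20 mm tall, its inner face at y = +60 mm, with a 4 mm thick, 20 mm wide foot on the outer side (y = 65 to 85 mm). Origin and axes are those of the lane. Must not be touched.
- rail_r: Right guide rail, the mirror image: inner face at y = -60 mm in the lane's frame. Origin and axes are those of the lane. Must not be touched.
- hammer: Hammer lying on the bench, 280 mm long, beyond the lane; leave alone.
- disc: Flat dark grinding disc, 115 mm across and 6 mm thick, lying on the bench; leave alone.
- tape: Grey tape measure standing on the bench, 70 x 36 x 62 mm, origin under its centre; leave alone.
- primer: Closed, pale plain can of primer, 90 mm across and 100 mm tall, origin under its centre; leave alone.
Mind the look-alikes: they are no part of the job. Several things look just like the carton: the one meant starts farthest to the robot's left.

How it is judged (in metres and radians):
At the end, for the whole second after the job is handed in: The carton stands flat and still on the bench between the rails, its centre at most 5 mm short of the home position against the stop, within 12 mm of the lane's centre line and within 0.1 rad of square (x of carton in the frame of lane above 0.19 m and y of carton in the frame of lane between -0.012 and 0.012 m and angle between the x axis of carton and the x axis of lane, either way round below 0.1 rad and angle between carton's own z axis and vertical below 0.05 rad and height (world z) of carton below 0.004 m and linear speed of carton below 0.01 m/s); the robot touches nothing.
It fails at once if the left rail was touched (contact force between rail_l and anything else above 0.3 N).
It fails at once if the right rail was touched (contact force between rail_r and anything else above 0.3 N).
It fails at once if the carton was lifted more than 6 mm (height (world z) of carton above 0.006 m).
It fails at once if the carton was tipped by more than 0.15 rad (angle between carton's own z axis and vertical above 0.15 rad).
It fails at once if a bystander was moved more than 15 mm (distance of any of hammer, disc, tape, primer from where it was at the start of the episode above 0.015 m).
It also fails if it takes over 64 s, if anything falls off the work surface, if the arm or the gripper's body presses on something with over 40 N, if the wrist force passes 120 N, or if a joint passes its speed limit or range.

## Working session

There is one attempt and no reset: what is moved stays moved. The work goes in short steps, Python scripts to look and compute and a tool call to move; the robot and the scene stay as the last step left them, time stands still between calls to the robot, and variables do not carry over. Pictures are saved under pics/ and viewed, at most 10 in all, crops included, and the job is handed in when it is done.

Besides the shell and the picture viewer there is one more tool, called after "Emit:" as a command line: name --argument value ..., lists and objects as JSON in quotes. jog_arm: Moves the arm, as the interface text tells. Its arguments: {"type":"object","properties":{"plan":{"type":"string"},"grip_force":{"type":"number"}},"required":["plan"]}

```bash
mkdir -p pics
cat > h.py <<'E'
import numpy as np,cv2
from rig import env,imaging,job,models
def cloud(im):
    d=im["depth"];h,w=d.shape;f=h/2/np.tan(np.radians(im["fov_y"])/2)
    u,v=np.meshgrid(np.arange(w),np.arange(h))
    p=np.stack([(u-im["cx"])/f*d,(v-im["cy"])/f*d,d],-1)
    T=np.array(im["world_from_camera"]);P=p@T[:3,:3].T+T[:3,3];P[d==0]=np.nan
    return P
def save(n,px,s=1): cv2.imwrite(n,cv2.resize(px[...,::-1],None,fx=s,fy=s,interpolation=cv2.INTER_CUBIC))
E
python3 - <<'E'
from h import *
s=env.observe();print(s["time_s"],s["position"],np.round(s["tool_rot"],3).tolist())
for n in("scene","side"):
    im=imaging.get_image(n);save(f"pics/{n}.png",im["pixels"],1.5);P=cloud(im)
    print(n,np.round(im["world_from_camera"],2).tolist())
    for q in("carton","lane","rail_l","rail_r","hammer","disc","tape","primer"):
        for o in models.outline_of(n,q):
            r=o["region"]&~np.isnan(P[...,0]);print(q,round(o["confidence"],2),np.round(o["bbox"]),np.round(np.median(P[r],0),3))
E
```

```text
0.0 [0.135273   0.53279179 0.23069404] [[-0.969, 0.246, -0.001], [0.246, 0.969, -0.001], [0.0, -0.001, -1.0]]
scene [[0.22, 0.84, -0.49, 1.08], [0.98, -0.18, 0.12, -0.1], [0.01, -0.51, -0.86, 0.94], [0.0, 0.0, 0.0, 1.0]]
carton 0.94 [308. 189.  51.  48.] [0.588 0.173 0.061]
carton 0.85 [299. 258.  51.  41.] [0.785 0.089 0.061]
carton 0.75 [202. 144.  42.  42.] [ 0.366 -0.102  0.061]
carton 0.61 [263. 132.  41.  47.] [0.346 0.102 0.061]
lane 0.7 [229. 208. 105.  68.] [ 0.622 -0.089  0.011]
lane 0.27 [106. 236.  17.  27.] [ 0.612 -0.39   0.058]
rail_l 0.95 [239. 226.  80.  29.] [ 0.633 -0.045  0.007]
rail_l 0.69 [225. 184.  82.  26.] [ 0.498 -0.051  0.009]
rail_r 0.95 [239. 226.  80.  29.] [ 0.633 -0.045  0.007]
rail_r 0.69 [225. 184.  82.  26.] [ 0.498 -0.051  0.009]
hammer 0.72 [204. 282. 109.  37.] [ 0.799 -0.14   0.025]
disc 0.94 [133. 174.  37.  32.] [ 0.399 -0.325  0.008]
tape 0.87 [107. 235.  21.  30.] [ 0.612 -0.39   0.058]
primer 0.92 [382. 187.  43.  40.] [0.641 0.368 0.094]
side [[0.85, -0.4, 0.34, 0.17], [-0.53, -0.64, 0.56, -0.66], [-0.01, -0.66, -0.75, 0.94], [0.0, 0.0, 0.0, 1.0]]
carton 0.79 [161. 213.  53.  38.] [0.327 0.09  0.06 ]
carton 0.74 [286. 160.  41.  40.] [0.765 0.075 0.059]
carton 0.73 [221. 167.  46.  41.] [0.564 0.161 0.059]
carton 0.69 [197. 258.  45.  41.] [ 0.342 -0.116  0.061]
lane 0.58 [258. 224.  94.  84.] [ 0.54  -0.112  0.013]
rail_l 0.9 [235. 230.  46.  55.] [ 0.493 -0.05   0.006]
rail_l 0.59 [270. 206.  52.  47.] [ 0.63  -0.045  0.008]
rail_r 0.9 [235. 230.  46.  55.] [ 0.493 -0.05   0.006]
rail_r 0.59 [270. 206.  52.  47.] [ 0.63  -0.045  0.008]
hammer 0.58 [337. 208.  64.  67.] [ 0.791 -0.149  0.024]
disc 0.95 [258. 320.  46.  47.] [ 0.398 -0.325  0.007]
tape 0.81 [339. 298.  39.  26.] [ 0.592 -0.399  0.055]
primer 0.82 [207. 123.  30.  37.] [0.615 0.358 0.079]
```

View scene.

View pics/scene.png

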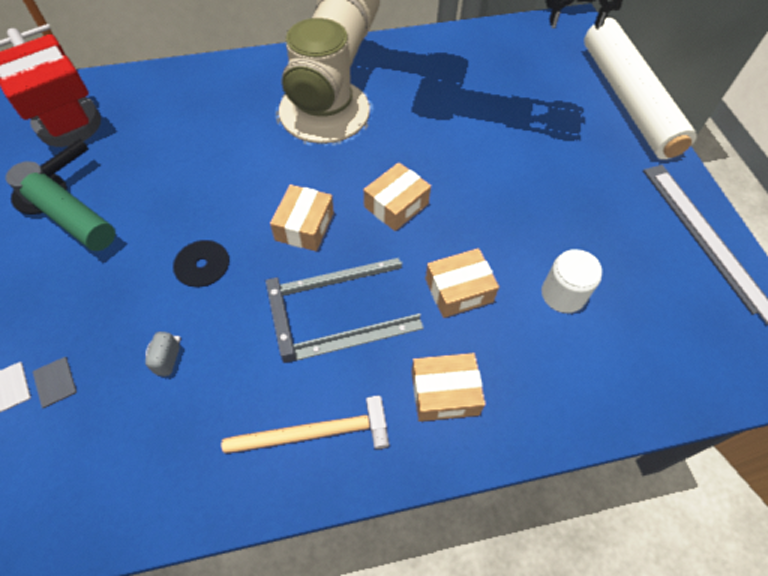

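```bash
cat >> h.py <<'E'
def carton(n,near):
    im=imaging.get_image(n);P=cloud(im);best=None
    ok=~np.isnan(P[...,0])
    m=ok&(abs(P[...,2]-.06)<.008)&(np.hypot(P[...,0]-near[0],P[...,1]-near[1])<.085)
    k,l,st,_=cv2.connectedComponentsWithStats(m.astype(np.uint8))
    i=1+np.argmax(st[1:,4]);q=P[l==i]
    (c,wh,a)=cv2.minAreaRect((q[:,:2]*1000).astype(np.float32))
    return im,P,c,wh,a,len(q)
E
python3 - <<'E'
from h import *
for n in("scene","side"):
    im,P,c,wh,a,k=carton(n,(.58,.168));print(n,"carton",c,wh,a,k)
    if n=="scene":save("pics/crop.png",im["pixels"][150:300,180:420],3)
    for o in models.outline_of(n,"rail_l")[:2]:
        for zlo,zhi in((.014,.03),):
            q=P[o["region"]];q=q[(q[:,2]>zlo)&(q[:,2]<zhi)]
            r=cv2.minAreaRect((q[:,:2]*1000).astype(np.float32));print("rail",len(q),r,np.round(cv2.boxPoints(r)).tolist())
            print(cv2.fitLine((q[:,:2]*1000).astype(np.float32),cv2.DIST_HUBER,0,.01,.01).ravel())
    m=(abs(P[...,2]-.035)<.005)&(abs(P[...,0]-.56)<.14)&(P[...,1]<-.08)&(P[...,1]>-.28)
    q=P[m];r=cv2.minAreaRect((q[:,:2]*1000).astype(np.float32));print("stop",len(q),r,np.round(cv2.boxPoints(r)).tolist())
E
```

```text
scene carton (572.7402954101562, 180.0355987548828) (97.44096374511719, 113.33721923828125) 6.003633499145508 1137
rail 219 ((625.267578125, -38.19175720214844), (7.9195990562438965, 245.43727111816406), 3.109020471572876) [[615.0, 84.0], [628.0, -161.0], [636.0, -161.0], [623.0, 85.0]]
[ 5.5054191e-02 -9.9848336e-01  6.2658020e+02 -3.9661373e+01]
rail 221 ((498.3826904296875, -47.77397155761719), (14.754379272460938, 244.2517852783203), 3.7848057746887207) [[483.0, 74.0], [499.0, -170.0], [514.0, -169.0], [498.0, 75.0]]
[ 5.0794862e-02 -9.9870908e-01  5.0210205e+02 -4.9937424e+01]
stop 447 ((571.2465209960938, -179.6029510498047), (169.60765075683594, 24.864755630493164), 3.178636074066162) [[486.0, -172.0], [487.0, -197.0], [657.0, -187.0], [655.0, -162.0]]
side carton (573.0520629882812, 181.95948791503906) (98.49520874023438, 113.93709564208984) 7.634238243103027 744
rail 158 ((625.5240478515625, -32.27864074707031), (8.48493766784668, 236.52261352539062), 3.077406644821167) [[615.0, 86.0], [628.0, -151.0], [636.0, -150.0], [623.0, 86.0]]
[ 5.6895465e-02 -9.9838012e-01  6.2487830e+02 -3.6482666e+01]
rail 154 ((501.2975158691406, -41.64973449707031), (7.0760908126831055, 236.953125), 2.901594400405884) [[492.0, 76.0], [504.0, -160.0], [511.0, -160.0], [499.0, 77.0]]
[ 5.2261688e-02 -9.9863344e-01  5.0048663e+02 -4.5824631e+01]
stop 471 ((571.8262329101562, -177.75003051757812), (170.4452362060547, 27.369640350341797), 3.7655234336853027) [[486.0, -170.0], [488.0, -197.0], [658.0, -186.0], [656.0, -158.0]]
```

Display pixels of the four cartons in the scene picture are (462,282), (448,387), (397,195) and (302,217). In world coordinates, the first is at y≈0.18 and the others at 0.09, 0.10 and −0.10. The robot's left is +y, so (462,282), which stands before the lane's open mouth, is the one meant. I'll confirm it in a crop.

View pics/crop.png

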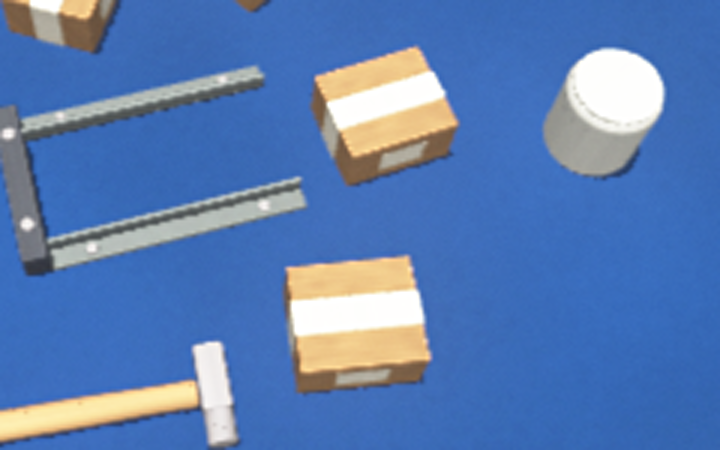

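Emit:
jog_arm --plan "0 0 -5.8 -4 -1 0 75; 0 0 -5.8 -4 -1 0 75; 0 0 -5.8 -4 -1 0 75; 0 0 0 0 0 0 75"

```text
time_s: 1.43
position: [0.255, 0.484, 0.2311]
tool_rot: [[-0.998, -0.056, 0.002], [-0.056, 0.998, -0.0], [-0.002, -0.001, -1.0]]
ft_force: [-0.7, -0.3, -0.7]
grip_width: 0.0604
gripper_force: 0.0
```

The crop confirms it: the carton at crop (385,115) sits alone before the mouth, turned a few degrees and off to the left rail's side. I'll first square and centre it with a two-finger push on its left side.

Emit:
jog_arm --plan "0 0 0 -3 -2.45 0 75;0 0 0 -3 -2.45 0 75;0 0 0 -3 -2.45 0 75;0 0 0 -3 -2.45 0 75;0 0 0 -3 -2.45 0 75;0 0 0 -3 -2.45 0 75;0 0 0 -3 -2.45 0 75;0 0 0 -3 -2.45 0 75;0 0 0 -3 -2.45 0 75;0 0 0 -3 -2.45 0 75"

```text
time_s: 2.27
position: [0.5637, 0.2563, 0.2314]
tool_rot: [[-0.999, -0.054, 0.0], [-0.054, 0.999, 0.0], [-0.0, 0.0, -1.0]]
ft_force: [0.3, 0.9, -0.1]
grip_width: 0.0603
gripper_force: 0.0
```

Emit:
jog_arm --plan "0 0 0 -3 -2.45 0 75;0 0 0 -3 -2.45 0 75;0 0 0 -3.3 -2.5 0 75;0 0 0 0 0 0 75;0 0 0 0 0 0 75"

```text
time_s: 2.68
position: [0.6604, 0.1873, 0.23]
tool_rot: [[-0.999, -0.052, -0.001], [-0.052, 0.999, -0.0], [0.001, -0.0, -1.0]]
ft_force: [-0.9, 0.1, 0.2]
grip_width: 0.0602
gripper_force: 0.0
```

Emit:
jog_arm --plan "0 0 0 0 0 4 75;0 0 0 0 0 4 75;0 0 0 0 0 4 75;0 0 0 0 0 4 75;0 0 0 0 0 3.6 75;0 0 0 0 0 0 75;0 0 0 0 0 0 75"

```text
time_s: 3.27
position: [0.6582, 0.1898, 0.0351]
tool_rot: [[-0.998, -0.056, -0.003], [-0.056, 0.998, -0.0], [0.003, -0.0, -1.0]]
ft_force: [0.5, 0.1, 1.0]
grip_width: 0.0605
gripper_force: 0.0
```

Emit:
jog_arm --plan "0 0 0 0.3 0 0 75;0 0 0 0.3 0 0 75;0 0 0 0.3 0 0 75;0 0 0 0.3 0 0 75;0 0 0 0.3 0 0 75;0 0 0 0.3 0 0 75;0 0 0 0.3 0 0 75;0 0 0 0.3 0 0 75;0 0 0 0.2 0 0 75"

```text
time_s: 4.02
position: [0.6334, 0.1873, 0.0355]
tool_rot: [[-0.998, -0.055, 0.001], [-0.055, 0.998, -0.0], [-0.001, -0.0, -1.0]]
ft_force: [1.8, -0.7, -0.3]
grip_width: 0.0603
gripper_force: 1.1
```

Run:
```python
from h import *
for n in("scene","side"):
    im,P,c,wh,a,k=carton(n,(.57,.18));print(n,"carton",c,wh,a,k)
    save(f"pics/{n}2.png",im["pixels"][120:250,180:420],3)
s=env.observe();print(s["position"],s["ft_force"])
```

```text
scene carton (572.09619140625, 160.19488525390625) (96.77816009521484, 72.538330078125) 6.113684177398682 394
side carton (583.4992065429688, 184.4814453125) (124.47844696044922, 116.33434295654297) 5.925390243530273 789
[0.633169   0.1874035  0.03544549] [ 0.44361188 -0.53457569  0.88445702]
```

Emit:
jog_arm --plan "0 0 0 0.25 0 0 75;0 0 0 0.25 0 0 75;0 0 0 0.25 0 0 75;0 0 0 0.25 0 0 75;0 0 0 0.25 0 0 75;0 0 0 0.25 0 0 75;0 0 0 0.25 0 0 75;0 0 0 0.25 0 0 75;0 0 0 0 0 0 75"

```text
time_s: 4.87
position: [0.6127, 0.1865, 0.0354]
tool_rot: [[-0.998, -0.055, -0.001], [-0.055, 0.998, 0.0], [0.001, 0.0, -1.0]]
ft_force: [1.8, 0.2, 0.7]
grip_width: 0.0602
gripper_force: 0.6
```

Emit:
jog_arm --plan "0 0 0 -1 0 0 75;0 0 0 -2 0 0 75;0 0 0 -1 0 -2 75;0 0 0 0 0 -4 75;0 0 0 0 0 -4 75;0 0 0 -2 2 -2 75;0 0 7 -2 3 0 75;0 0 7 0 3 0 75;0 0 7 0 3 0 75;0 0 7 0 3 0 75"

```text
time_s: 5.7
position: [0.7063, 0.3303, 0.155]
tool_rot: [[-0.905, 0.425, -0.003], [0.425, 0.905, -0.0], [0.002, -0.002, -1.0]]
ft_force: [0.9, 0.7, 0.2]
grip_width: 0.0603
gripper_force: 0.0
```

Run:
```python
from h import *
for n in("scene","side"):
    im,P,c,wh,a,k=carton(n,(.553,.18));print(n,"carton",c,wh,a,k)
    save(f"pics/{n}3.png",im["pixels"][120:250,180:420],3)
s=env.observe();print(s["position"],np.round(s["tool_rot"],3).tolist())
```

```text
scene carton (551.1189575195312, 181.65089416503906) (99.23918151855469, 111.20244598388672) 3.2162883281707764 1105
side carton (551.710205078125, 185.53884887695312) (96.77848815917969, 115.83058166503906) 2.892578363418579 751
[0.70612693 0.33302838 0.15330986] [[-0.907, 0.42, -0.003], [0.42, 0.907, 0.0], [0.003, -0.001, -1.0]]
```

Emit:
jog_arm --plan "0 0 6.9 0 0 0 75;0 0 6.9 0 0 0 75;0 0 6.9 0 0 0 75;0 0 6.9 0 0 0 75;0 0 6.9 0 0 0 75;0 0 6.9 0 0 0 75;0 0 6.9 0 0 0 75;0 0 6.9 0 0 0 75;0 0 6.8 0 0 0 75;0 0 0 0 0 0 75"

```text
time_s: 6.63
position: [0.7068, 0.328, 0.1549]
tool_rot: [[-0.051, 0.999, -0.002], [0.999, 0.051, -0.001], [-0.0, -0.002, -1.0]]
ft_force: [-0.6, -1.0, -0.9]
grip_width: 0.0602
gripper_force: 0.0
```

Emit:
jog_arm --plan "0 0 0 -1 -3.2 0 75;0 0 0 -1 -3.2 0 75;0 0 0 -1 -3.2 0 75;0 0 0 -1 -3.2 0 75;0 0 0 -0.9 -3.5 0 75;0 0 0 0 0 0 75;0 0 0 0 0 0 75"

```text
time_s: 7.22
position: [0.5454, 0.2702, 0.1557]
tool_rot: [[-0.059, 0.998, -0.002], [0.998, 0.059, -0.0], [-0.0, -0.002, -1.0]]
ft_force: [0.2, -0.4, 0.3]
grip_width: 0.0601
gripper_force: 0.0
```

Emit:
jog_arm --plan "0 0 0 0 0.1 4 75;0 0 0 0 0 4 75;0 0 0 0 0 4 75;0 0 0 0 0 0 75;0 0 0 0 0 0 75"

```text
time_s: 7.63
position: [0.5486, 0.2707, 0.0345]
tool_rot: [[-0.056, 0.998, -0.003], [0.998, 0.056, -0.001], [-0.001, -0.003, -1.0]]
ft_force: [0.1, 0.4, 1.2]
grip_width: 0.06
gripper_force: 0.0
```

Emit:
jog_arm --plan "0 0 0 -0.4 0 0 75;0 0 0 -0.4 0 0 75;0 0 0 -0.4 0 0 75;0 0 0 -0.4 0 0 75;0 0 0 -0.4 0 0 75;0 0 0 -0.4 0 0 75;0 0 0 -0.4 0 0 75;0 0 0 -0.4 0 0 75;0 0 0 -0.4 0 0 75;0 0 0 -0.4 0 0 75"

```text
time_s: 8.47
position: [0.5509, 0.2315, 0.0362]
tool_rot: [[-0.055, 0.998, 0.002], [0.998, 0.055, 0.002], [0.002, 0.002, -1.0]]
ft_force: [-1.2, 6.4, 4.8]
grip_width: 0.0603
gripper_force: 3.0
```

```bash
cat >> h.py <<'E'
def edges(n,y0):
    # side edges of the carton top, per-row extents in world, fitted as lines
    im,P,c,wh,a,k=carton(n,(563.5e-3+.055*(-y0-.04),y0));print(n,"carton",np.round(c,1),np.round(wh,1),round(a,1),k)
    return im
E
python3 - <<'E'
from h import *
for n in("scene","side"):
    im=edges(n,.155);save(f"pics/{n}4.png",im["pixels"][110:260,150:400],3)
s=env.observe();print(s["position"],s["ft_force"])
E
```

```text
scene carton [552.6 170.6] [ 97.5 123.1] 2.8 1139
side carton [552.9 169. ] [ 96.8 120.9] 3.2 780
[0.5508597  0.23082669 0.035977  ] [0.68342168 1.71555609 1.36776663]
```

View pics/side4.png

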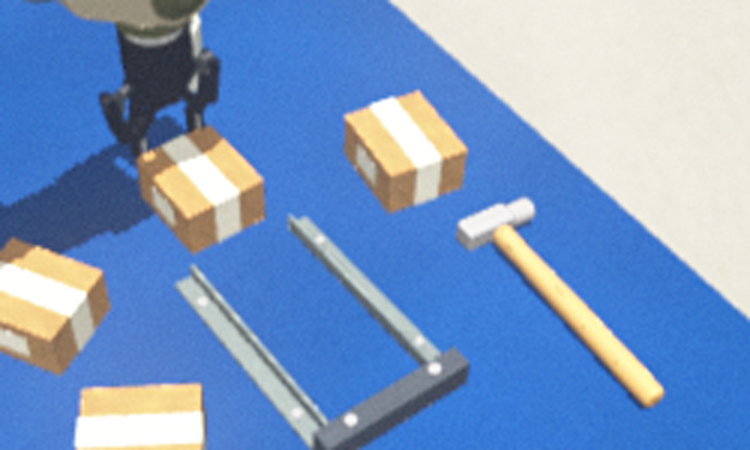

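The picture shows the carton at (200,190), square to and centred on the mouth between the rail ends at (190,275) and (295,222), with both fingers on its rear face. I'll keep pushing.

Emit:
jog_arm --plan "0 0 0 -0.4 0 0 75;0 0 0 -0.4 0 0 75;0 0 0 -0.4 0 0 75;0 0 0 -0.4 0 0 75;0 0 0 -0.4 0 0 75;0 0 0 -0.4 0 0 75;0 0 0 -0.4 0 0 75;0 0 0 -0.4 0 0 75;0 0 0 -0.4 0 0 75;0 0 0 -0.4 0 0 75"

```text
time_s: 9.4
position: [0.5529, 0.1916, 0.0359]
tool_rot: [[-0.055, 0.998, 0.001], [0.998, 0.055, 0.001], [0.001, 0.001, -1.0]]
ft_force: [-1.5, 7.1, 4.5]
grip_width: 0.0601
gripper_force: 3.1
```

Run:
```python
from h import *
for n in("scene","side"): edges(n,.12)
s=env.observe();print(s["position"],s["ft_force"])
```

```text
scene carton [553.9 134. ] [ 99.  129.6] 3.2 1152
side carton [554.5 133.4] [ 97.  128.8] 3.0 840
[0.5528559  0.19088615 0.03567399] [0.65035069 3.06673319 0.93073528]
```

Emit:
jog_arm --plan "0 0 0 -0.5 0 0 75;0 0 0 -0.5 0 0 75;0 0 0 -0.5 0 0 75;0 0 0 -0.5 0 0 75;0 0 0 -0.5 0 0 75;0 0 0 -0.5 0 0 75;0 0 0 -0.5 0 0 75;0 0 0 -0.5 0 0 75;0 0 0 -0.5 0 0 75;0 0 0 -0.5 0 0 75"

```text
time_s: 10.33
position: [0.5554, 0.1415, 0.0356]
tool_rot: [[-0.055, 0.998, 0.001], [0.998, 0.055, 0.001], [0.001, 0.001, -1.0]]
ft_force: [-0.1, 6.1, 4.5]
grip_width: 0.0602
gripper_force: 3.0
```

Emit:
jog_arm --plan "0 0 0 -0.5 0 0 75;0 0 0 -0.5 0 0 75;0 0 0 -0.5 0 0 75;0 0 0 -0.5 0 0 75;0 0 0 -0.5 0 0 75;0 0 0 -0.5 0 0 75;0 0 0 -0.5 0 0 75;0 0 0 -0.5 0 0 75;0 0 0 -0.5 0 0 75;0 0 0 -0.5 0 0 75"

```text
time_s: 11.17
position: [0.5581, 0.0916, 0.0356]
tool_rot: [[-0.055, 0.998, 0.0], [0.998, 0.055, 0.001], [0.001, 0.0, -1.0]]
ft_force: [-1.2, 7.4, 5.0]
grip_width: 0.0603
gripper_force: 3.2
```

Run:
```python
from h import *
for n in("scene","side"):
    im=edges(n,.025);save(f"pics/{n}5.png",im["pixels"][110:260,150:400],3)
s=env.observe();print(s["position"],s["ft_force"])
```

```text
scene carton [560.5  31.6] [ 98.9 124.1] 3.4 1180
side carton [560.   35.3] [ 97.4 131.5] 3.3 951
[0.5580392  0.09077342 0.03535076] [ 0.11863966  0.21487257 -1.36386977]
```

View pics/side5.png

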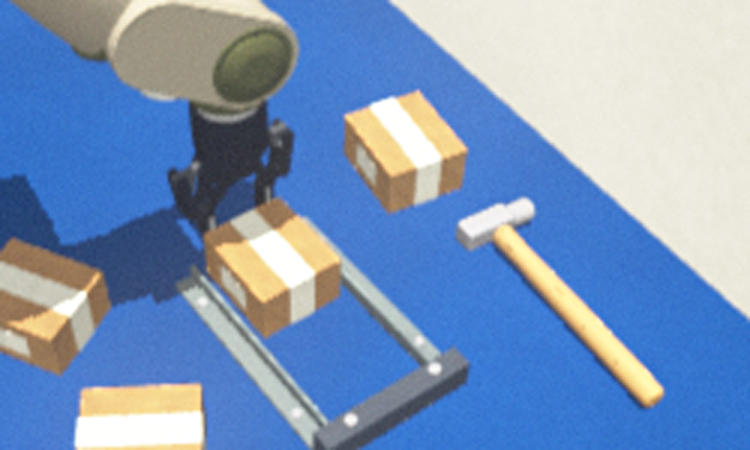

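The picture shows the carton at (270,265) inside the lane, with a clear gap to both rails. I'll carry on, then slow down near the stop.

Emit:
jog_arm --plan "0 0 0 -0.5 0 0 75;0 0 0 -0.5 0 0 75;0 0 0 -0.5 0 0 75;0 0 0 -0.5 0 0 75;0 0 0 -0.5 0 0 75;0 0 0 -0.5 0 0 75;0 0 0 -0.5 0 0 75;0 0 0 -0.5 0 0 75;0 0 0 -0.5 0 0 75;0 0 0 -0.5 0 0 75"

```text
time_s: 12.1
position: [0.5606, 0.0416, 0.0353]
tool_rot: [[-0.055, 0.998, -0.0], [0.998, 0.055, 0.001], [0.001, -0.0, -1.0]]
ft_force: [-0.4, 5.1, 3.2]
grip_width: 0.0601
gripper_force: 2.7
```

Emit:
jog_arm --plan "0 0 0 -0.5 0 0 75;0 0 0 -0.5 0 0 75;0 0 0 -0.5 0 0 75;0 0 0 -0.5 0 0 75;0 0 0 -0.5 0 0 75;0 0 0 -0.5 0 0 75;0 0 0 -0.5 0 0 75;0 0 0 -0.5 0 0 75;0 0 0 -0.5 0 0 75;0 0 0 -0.5 0 0 75"

```text
time_s: 12.93
position: [0.5633, -0.0082, 0.0353]
tool_rot: [[-0.055, 0.998, -0.001], [0.998, 0.055, 0.001], [0.001, -0.001, -1.0]]
ft_force: [-0.4, 5.1, 4.1]
grip_width: 0.0601
gripper_force: 2.8
```

Run:
```python
from h import *
for n in("scene","side"): edges(n,-.075)
s=env.observe();print(s["position"],s["ft_force"])
```

```text
scene carton [565.7 -74.9] [ 97.9 110.4] 3.9 1199
side carton [565.1 -64.7] [ 98.8 130.9] 3.7 1072
[ 0.56334497 -0.00904504  0.03514464] [-0.0464877  -0.53963998 -0.0021417 ]
```

Emit:
jog_arm --plan "0 0 0 -0.4 0 0 75;0 0 0 -0.4 0 0 75;0 0 0 -0.4 0 0 75;0 0 0 -0.4 0 0 75;0 0 0 -0.4 0 0 75;0 0 0 -0.4 0 0 75;0 0 0 -0.3 0 0 75;0 0 0 -0.2 0 0 75;0 0 0 -0.2 0 0 75"

```text
time_s: 13.78
position: [0.5652, -0.04, 0.0352]
tool_rot: [[-0.055, 0.999, -0.0], [0.999, 0.055, -0.0], [-0.0, -0.0, -1.0]]
ft_force: [0.3, 1.9, -1.7]
grip_width: 0.0604
gripper_force: 1.2
```

Emit:
jog_arm --plan "0 0 0 -0.1 0 0 75;0 0 0 -0.1 0 0 75;0 0 0 -0.1 0 0 75"

```text
time_s: 14.03
position: [0.5654, -0.0427, 0.0353]
tool_rot: [[-0.055, 0.998, -0.0], [0.998, 0.055, -0.0], [0.0, -0.0, -1.0]]
ft_force: [-0.1, 3.0, -0.3]
grip_width: 0.0599
gripper_force: 1.1
```

Emit:
jog_arm --plan "0 0 0 -0.1 0 0 75;0 0 0 -0.1 0 0 75"

```text
time_s: 14.2
position: [0.5656, -0.0447, 0.0353]
tool_rot: [[-0.055, 0.998, -0.0], [0.998, 0.055, -0.0], [-0.0, -0.0, -1.0]]
ft_force: [0.5, 2.4, -1.4]
grip_width: 0.0602
gripper_force: 1.1
```

Emit:
jog_arm --plan "0 0 0 -0.1 0 0 75;0 0 0 -0.1 0 0 75"

```text
time_s: 14.37
position: [0.5656, -0.0458, 0.0353]
tool_rot: [[-0.055, 0.998, -0.0], [0.998, 0.055, 0.002], [0.002, -0.0, -1.0]]
ft_force: [0.6, 13.3, 1.5]
grip_width: 0.0604
gripper_force: 6.3
```

Emit:
jog_arm --plan "0 0 0 -0.1 0 0 75;0 0 0 0 0 0 75"

```text
time_s: 14.53
position: [0.5656, -0.0457, 0.0354]
tool_rot: [[-0.055, 0.998, -0.0], [0.998, 0.055, 0.003], [0.003, -0.0, -1.0]]
ft_force: [0.2, 13.1, 0.9]
grip_width: 0.0606
gripper_force: 6.4
```

The carton is on the stop, exactly where predicted: TCP y is −0.046 and the force has jumped to 13 N. I'll back off, rise and check.

Emit:
jog_arm --plan "0 0 0 0.4 0 0 75;0 0 0 1.5 0 0 75;0 0 0 1.5 0 0 75;0 0 0 0 0 -4 75;0 0 0 0 0 -4 75;0 0 0 1 0 -4 75;0 0 0 4 0 -3 75;0 0 0 4 0 0 75;0 0 0 4 0 0 75;0 0 0 4 0 0 75"

```text
time_s: 15.37
position: [0.555, 0.1505, 0.1813]
tool_rot: [[-0.054, 0.999, 0.002], [0.999, 0.054, -0.001], [-0.001, 0.002, -1.0]]
ft_force: [0.4, -0.7, 0.4]
grip_width: 0.0603
gripper_force: 0.0
```

Emit:
jog_arm --plan "0 0 0 0 0 0 75;0 0 0 0 0 0 75;0 0 0 0 0 0 75"

```text
time_s: 15.62
position: [0.5551, 0.1488, 0.1804]
tool_rot: [[-0.055, 0.998, 0.001], [0.998, 0.055, -0.001], [-0.001, 0.0, -1.0]]
ft_force: [1.1, -0.6, -0.4]
grip_width: 0.0602
gripper_force: 0.0
```

Run:
```python
from h import *
for n in("scene","side"):
    im=edges(n,-.111);save(f"pics/{n}6.png",im["pixels"][110:260,150:400],3)
s=env.observe();print(s["position"],s["ft_force"])
```

```text
scene carton [ 567.1 -112.2] [ 99.5 110.1] 2.9 1223
side carton [ 568.3 -110.4] [ 97.5 113.6] 4.0 1100
[0.55526532 0.14804392 0.1803457 ] [-0.35965196  0.50175281 -0.26603282]
```

View pics/scene6.png

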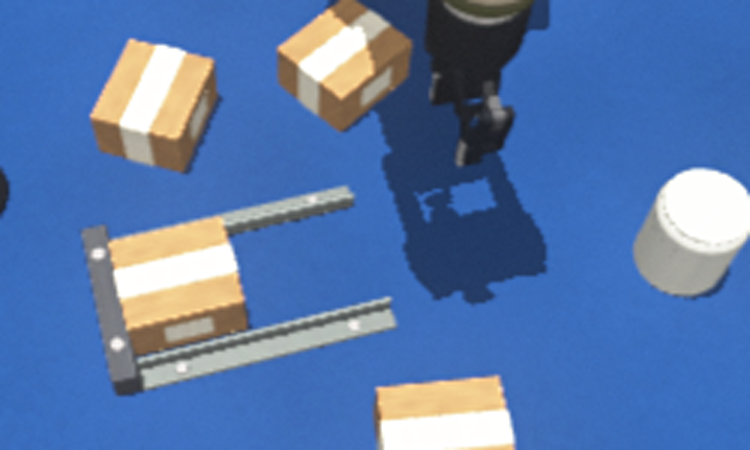

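The carton at (178,285) sits flush on the stop, with its face along (108,240)–(130,350). It is square and centred at (567.5, −111) mm, where home is (567.5, −111.6) mm, and the gripper is clear.

```bash
python3 -c "
from rig import job
print(job.close_job())"
```

```text
the job is handed in; nothing more can be done
None
```

The carton is home, square against the stop and centred between the rails to within about 1 mm by camera; the arm is clear and I saw no sign of rail contact, and the job is handed in (no verdict was returned).

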